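Heft the cutter tins and hold up the full one

ROBOT

A 7-joint arm with a two-finger parallel gripper is mounted at the origin on the work surface. World frame = base frame: x ahead of the robot, y to its left, z up, the work surface at z = 0. Lengths are in m, angles in rad, forces in N, time in s.
With the tool pointing down it reaches from about 0.4 to 0.875 m from the base axis. Payload 19.3 kg.
Tool frame: the origin (TCP) lies midway between the tips of the shut fingers; the grasp point (between the pads) lies 19 mm behind it; z points along the fingers, y is the line along which they close (so a half turn about z gives the same grasp; the last joint's range is limited). The gripper opens to 85 mm and grips with 20 to 120 N. Pads are 22 mm wide; open, the fingers measure 114 mm over their backs; the gripper's body (76 mm by 85 mm) begins 54 mm behind the grasp point. The pads swing forward as they close: fully open they stand 13 mm farther back than shut.
Start: joints at [-1.383, 0.521, -0.036, 1.599, 0.021, 1.021, -0.113], TCP at [0.159, 0.604, 0.231] pointing down, gripper open.
Joint ranges: [-2.91, 2.91], [-0.3, 2.13], [-1.5, 1.42], [0.17, 2.43], [-1.26, 4.41], [0.16, 1.93], [-2.52, 2.52]. Speed limits (rad/s): [1.89, 1.89, 2.39, 2.39, 3.01, 3.01, 3.01].

INTERFACE

Orientations are given as [roll, pitch, yaw] about the fixed x, y, z axes, in that order (R = Rz(yaw) Ry(pitch) Rx(roll)).
In Python, from workcell import telemetry, grab_frame, calibration, bot, outline_of, landmark_of gives the robot as it stands. The module is installed in compiled form; this text tells all that it offers.
- The arm moves only by the shell command python3 -m inch 'ROWS' [FORCE]. ROWS is JSON, a list of rows, each a list of 7 numbers: the shift along the tool's x, y, z in m, then the turn, a rotation vector about the tool's x, y, z in rad, then the closure, from 0 (fully open) to 1 (shut). A call has 1 to 5 rows; each row shifts and turns the commanded pose from where the row before left it, along the tool's axes as they then stand; what a row does not reach is not made up. A row lasts 1/10 s, in which the tool goes at most 50 mm and 8.59 degrees, less where a joint would pass 70% of its speed; a pose out of reach is approached as far as the arm can. A call is refused whole if a number of a shift passes 0.05 or a number of a turn 0.15, either way. A call with a gripper value outside its range is refused whole. The fingers move at their own pace and stop on an object; FORCE is the grip in N (left out, the last holds). Time passes only in rows, so rows that do not move let the fingers close. It gives the time, the measured TCP pose, the force, the opening and the grip force at its end, in the units of the state.
- telemetry.observe(): the state, without advancing time (a new reading comes with each control period).
- grab_frame(name): name is "side" or "top" or "wrist"; returns the picture (384x512x3 uint8, red, green, blue); there is no depth.
- calibration(name): a dict with "fovy" (degrees; the focal length in pixels is half the picture's height over the tangent of half this angle, whatever the lens; pixels are square), "cx", "cy" (the principal point, pixels), "dist" ([k1, k2, p1, p2, k3] as OpenCV has them; the pictures are not rectified), "pose" (4x4, takes a point from camera to world coordinates). Camera axes: x right, y down, z forward; pixel columns grow to the right and rows downward; lengths in m; the calibration is good to about 2 mm. A picture is of the moment at which its call begins: read the wrist's pose just before it. calibration takes no time and is no camera call; for the wrist camera it gives the pose at the moment of the call.
- bot.job_done(): hands the job in; it is judged then, once.
Trained networks look in the newest picture that a camera, given by its name, has taken for a name from the list of things; names that differ only in an ending like _2 or _b are one class to them, and where a whole thing is asked for, a point or a joint stands for the part that bears it (a point fixed in the world has none). Each returns a list of dicts, best first, with "score" (0 to 1); they miss things now and then, are a little off and sometimes report something else, mostly with a low value. They report only what shows in the picture. A call takes as long as a camera call. They do not tell look-alikes from the thing itself.
- outline_of(label, camera): "region" (384x512 bool, what is visible of it) and "rect" ([left, top, right, bottom] in pixels, round what is visible of it).
- landmark_of(label, camera): "xy" ([column, row] in pixels: a listed point, or the origin of a listed thing).
The state is a dict: "clock": time; "qpos": joint angles; "qd": joint speeds; "joint_efforts": joint torques, N m; "position": TCP position; "tool_rot": TCP orientation; "force": force on the tool from outside, world axes, zero at the start; "moment": the same for the moment, N m; "grip_width": finger opening in m; "finger_force": force on a finger pad.
Only numpy, scipy, OpenCV 4.12 (cv2) and the standard library are available. Lean on these libraries where they do the work, as an engineer would, in place of code of your own. Each camera call takes 0.05 s, during which the arm holds its last target. There are 200 camera calls.

TASK

One of the three identical closed tins holds the complete set of steel pastry cutters and is the heaviest: find it by feel, picking up the tin on the robot's left, then the middle one, then the right one, each lifted well clear of the worktop for a moment. Set tins down gently on the bare worktop without dropping or tipping one over, leave the shaker, the mill and the bowl where they are, and finish while holding the heaviest tin up in the gripper, upright and still, its underside about 20 cm above the worktop, with the two lighter tins standing on the worktop.

Things in the scene. Friction and masses are not known exactly. Their poses are not given: they have to be found in the camera images.
- tin_left: Left tin (largest y of the three, on the robot's left): closed round metal tin, 66 mm diameter, 100 mm high, straight wall, flat dark lid flush with its side; the three look alike. Stands upright on the bare worktop; origin at the centre of its underside, z up its axis.
- tin_middle: Middle tin: same as the left one, between the other two, 170 to 320 mm from each in y. Each tin is 130 g empty with a rigid load inside that can shift 1 or 2 mm; totals lie between 0.15 and 0.7 kg, and the heaviest is at least 0.2 kg heavier than either other. Which one it is changes from run to run.
- tin_right: Right tin (smallest y of the three, on the robot's right): same as the left one.
- table: the flat stainless steel worktop, its surface at z = 0.
- shaker: bystander: white ceramic salt shaker, 30 mm diameter, 70 mm high, standing between the left and middle tins; origin at the centre of its underside.
- mill: bystander: dark wood pepper mill, 32 mm diameter, 82 mm high, standing between the middle and right tins; origin at the centre of its underside.
- bowl: bystander: open steel mixing bowl, 170 mm across, 65 mm high, beyond the tins; origin at the centre of its underside.
Things that resemble listed ones, but are neither listed nor needed, are in the scene too. What is shaped like the tin_middle but yellow is not meant. What is shaped like the tin_left but turquoise is not meant.

How it is judged:
On the way, in this order (a step that is already met when the one before it is completed fails the run):
1. the left tin is lifted clear of the worktop in the gripper (15 mm or more, for 0.2 s) (height (world z) of tin_left above 0.015 m and contact force between tin_left and the fingers above 1 N and contact force between tin_left and table below 0.05 N), for 0.2 s.
2. the middle tin is lifted clear of the worktop in the gripper (15 mm or more, for 0.2 s) (height (world z) of tin_middle above 0.015 m and contact force between tin_middle and the fingers above 1 N and contact force between tin_middle and table below 0.05 N), for 0.2 s.
3. the right tin is lifted clear of the worktop in the gripper (15 mm or more, for 0.2 s) (height (world z) of tin_right above 0.015 m and contact force between tin_right and the fingers above 1 N and contact force between tin_right and table below 0.05 N), for 0.2 s.
At the end, for the whole second after the job is handed in: The heaviest tin is in the fingers, underside over 140 mm above the worktop, within 0.35 rad of upright, below 0.05 m/s; the other two stand upright (0.1 rad), untouched, at rest on the worktop, each pressing 1 to 4.6 N on it (the heaviest weighs over 5.5 N) (((height (world z) of tin_left above 0.14 m and contact force between tin_left and the fingers above 2 N and angle between tin_left's own z axis and vertical below 0.35 rad and linear speed of tin_left below 0.05 m/s and contact force between tin_middle and table between 1 and 4.6 N and angle between each of tin_middle, tin_right's own z axis and vertical below 0.1 rad and height (world z) of each of tin_middle, tin_right below 0.01 m and linear speed of each of tin_middle, tin_right below 0.03 m/s and contact force between each of tin_middle, tin_right and the fingers below 0.3 N and contact force between tin_right and table between 1 and 4.6 N) or (height (world z) of tin_middle above 0.14 m and contact force between tin_middle and the fingers above 2 N and angle between tin_middle's own z axis and vertical below 0.35 rad and linear speed of tin_middle below 0.05 m/s and contact force between tin_left and table between 1 and 4.6 N and angle between each of tin_left, tin_right's own z axis and vertical below 0.1 rad and height (world z) of each of tin_left, tin_right below 0.01 m and linear speed of each of tin_left, tin_right below 0.03 m/s and contact force between each of tin_left, tin_right and the fingers below 0.3 N and contact force between tin_right and table between 1 and 4.6 N) or (height (world z) of tin_right above 0.14 m and contact force between tin_right and the fingers above 2 N and angle between tin_right's own z axis and vertical below 0.35 rad and linear speed of tin_right below 0.05 m/s and contact force between tin_left and table between 1 and 4.6 N and angle between each of tin_left, tin_middle's own z axis and vertical below 0.1 rad and height (world z) of each of tin_left, tin_middle below 0.01 m and linear speed of each of tin_left, tin_middle below 0.03 m/s and contact force between each of tin_left, tin_middle and the fingers below 0.3 N and contact force between tin_middle and table between 1 and 4.6 N))); the arm keeps its last pose, push and grip.
It fails at once if a tin is tipped by more than 0.6 rad (angle between any of tin_left, tin_middle, tin_right's own z axis and vertical above 0.6 rad).
It fails at once if a tin is let go of more than 15 mm above the worktop ((height (world z) of tin_left above 0.015 m and contact force between tin_left and the fingers below 0.05 N) or (height (world z) of tin_middle above 0.015 m and contact force between tin_middle and the fingers below 0.05 N) or (height (world z) of tin_right above 0.015 m and contact force between tin_right and the fingers below 0.05 N)).
It fails at once if a tin is banged or pressed hard on the worktop (over 100 N) (contact force between any of tin_left, tin_middle, tin_right and table above 100 N).
It fails at once if a bystander is shifted by more than 40 mm or knocked over (distance of any of shaker, mill, bowl from where it was at the start of the episode above 0.04 m or angle between any of shaker, mill, bowl's own z axis and vertical above 0.5 rad).
It also fails if it takes over 64 s, if anything falls off the work surface, if the arm or the gripper's body presses on something with over 40 N, if the wrist force passes 120 N, or if a joint passes its speed limit or range.

## Working session

There is one attempt and no reset: what is moved stays moved. The work goes in short steps, Python scripts to look and compute and a shell command to move; the robot and the scene stay as the last step left them, time stands still between calls to the robot, and variables do not carry over. Pictures are saved under pics/ and viewed, at most 10 in all, crops included, and the job is handed in when it is done.

```bash
mkdir -p pics; cat > h.py <<'E'
import numpy as np, cv2
from workcell import telemetry, grab_frame, calibration, bot, outline_of, landmark_of
def cam(n):
    c=calibration(n); f=192/np.tan(np.radians(c["fovy"])/2)
    return np.array([[f,0,c["cx"]],[0,f,c["cy"]],[0,0,1]]),np.array(c["dist"],float),np.array(c["pose"])
def ray(n,px,z):
    K,d,T=cam(n); u=cv2.undistortPoints(np.array([[px]],float),K,d)[0,0]
    v=T[:3,:3]@[u[0],u[1],1]; o=T[:3,3]; return (o+v*(z-o[2])/v[2]).round(4)
def save(n,f):
    im=grab_frame(n); cv2.imwrite("pics/"+f,im[:,:,::-1]); return im
E
python3 - <<'E'
from h import *
s=telemetry.observe(); print({k:np.round(v,3) for k,v in s.items()})
a=save("top","top0.png"); 
for l in ["tin_left","shaker","mill","bowl"]:
    for r in landmark_of(l,"top"): print(l,np.round(r["score"],2),np.round(r["xy"],1),ray("top",r["xy"],0))
for r in outline_of("tin_left","top"):
    print(np.round(r["score"],2),r["rect"])
b=save("side","side0.png")
cv2.imwrite("pics/both.png",cv2.resize(np.hstack([a,b]),(800,300))[:,:,::-1])
for l in ["tin_left","shaker","mill"]:
    for r in landmark_of(l,"side"): print("side",l,np.round(r["score"],2),np.round(r["xy"],1),ray("side",r["xy"],0))
E
```

```text
{'clock': np.float64(0.0), 'qpos': array([-1.383,  0.522, -0.036,  1.6  ,  0.021,  1.021, -0.113]), 'qd': array([-0.   , -0.002,  0.001, -0.   , -0.001, -0.001, -0.   ]), 'joint_efforts': array([-0.0000e+00, -9.2711e+01,  1.9800e+00, -3.6993e+01,  1.8000e-02,
        8.0000e-03,  0.0000e+00]), 'position': array([0.159, 0.604, 0.231]), 'tool_rot': array([-3.14 ,  0.   ,  2.884]), 'force': array([-0.067,  0.256,  0.031]), 'moment': array([-0.009,  0.028, -0.023]), 'finger_force': np.float64(0.0), 'grip_width': np.float64(0.086)}
tin_left 0.86 [161.9 239.3] [0.5396 0.2069 0.    ]
tin_left 0.62 [150.3 301.1] [0.4158 0.2315 0.    ]
shaker 0.8 [204.9 245.9] [0.5181 0.1166 0.    ]
mill 0.58 [310.4 239.2] [ 0.5142 -0.1075  0.    ]
bowl 0.84 [252.  121.9] [ 0.7947 -0.0042  0.    ]
bowl 0.43 [204.6 246.9] [0.5161 0.1173 0.    ]
0.88 [112.3, 282.5, 165.2, 325.6]
0.76 [130.8, 214.1, 181.4, 256.0]
side tin_left 0.88 [150.7 174.8] [0.4155 0.2321 0.    ]
side tin_left 0.64 [210.2 221.1] [0.4822 0.0135 0.    ]
side tin_left 0.55 [198.7 166.2] [0.5397 0.1944 0.    ]
side shaker 0.68 [204.  193.8] [0.5084 0.0996 0.    ]
side shaker 0.32 [182.  237.4] [0.402  0.0042 0.    ]
side mill 0.6 [248.2 252.3] [ 0.5166 -0.1121  0.    ]
```

View pics/top0.png

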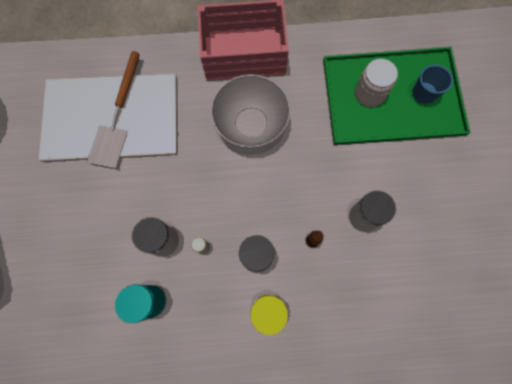

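View pics/side0.png

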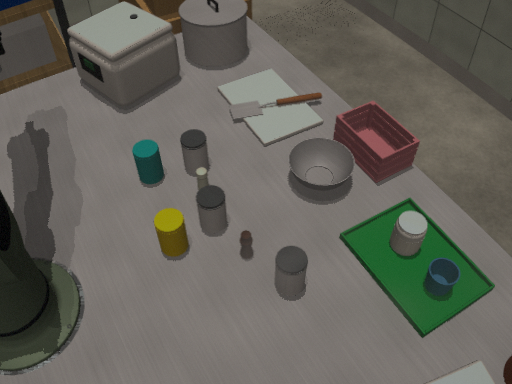

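Top view: the grey tins' dark lids are at (151,235), (257,254) and (377,208). The shaker is at (199,245) and the mill at (315,239). The turquoise (135,303) and yellow (269,315) tins are the look-alikes. Next I'll fit the lids.

```bash
python3 - <<'E'
from h import *
for n,seeds in (("top",[(151,235),(257,254),(377,208)]),("side",[(194,139),(211,197),(291,260)])):
    im=cv2.imread(f"pics/{n}0.png"); g=cv2.cvtColor(im,cv2.COLOR_BGR2GRAY)
    for s in seeds:
        best=None
        m=(np.abs(g.astype(int)-int(np.median(g[s[1]-2:s[1]+3,s[0]-2:s[0]+3])))<14).astype(np.uint8)
        m=cv2.morphologyEx(m,cv2.MORPH_OPEN,np.ones((5,5),np.uint8))
        _,lab,st,ce=cv2.connectedComponentsWithStats(m)
        k=lab[s[1],s[0]]; x,y,w,h,a=st[k]; c=ce[k]
        print(n,g[s[1],s[0]],st[k],c.round(1),ray(n,c,0.1),"diam",np.linalg.norm(ray(n,(x,c[1]),.1)-ray(n,(x+w,c[1]),.1)))
for l,px in (("shaker",(199,245)),("mill",(315,239))): print(l,ray("top",px,.07))
top=grab_frame("top")
for r in outline_of("tin_right","top")+outline_of("tin_middle","top"): print(np.round(r["score"],2),r["rect"])
E
```

```text
top 71 [ 133  218   46   38 1188] [153.9 237.3] [0.5293 0.1951 0.1   ] diam 0.08468978686949212
top 73 [ 239  236   36   37 1012] [256.6 253.5] [0.4842 0.0081 0.1   ] diam 0.06591342807046224
top 65 [ 350  192   45   39 1246] [372.3 210.9] [ 0.546  -0.2147  0.1   ] diam 0.08366869187455964
side 62 [181 130  24  17 335] [192.6 137.9] [0.5358 0.2011 0.1   ] diam 0.06137988269783512
side 60 [197 186  28  21 479] [209.9 196. ] [0.4861 0.0059 0.1   ] diam 0.06379858932609714
side 74 [ 275  246   33   55 1445] [290.5 272.5] [ 0.5335 -0.2561  0.1   ] diam 0.06628431186940086
shaker [0.5121 0.1175 0.07  ]
mill [ 0.5055 -0.1062  0.07  ]
0.64 [348.4, 187.2, 399.0, 232.3]
0.96 [238.5, 232.8, 273.0, 274.1]
0.96 [250.9, 297.5, 290.0, 333.9]
0.21 [212.6, 78.6, 290.4, 146.5]
```

```bash
python3 - <<'E'
from h import *
for p in [(151,235.3),(256.6,253.5),(377.3,208.8)]: print(ray("top",p,.1))
for p in [(193.5,138.2),(209.9,196),(291.2,258.5)]: print(ray("side",p,.1))
_,_,T=cam("wrist"); print(T.round(3))
im=cv2.imread("pics/top0.png")
o=np.hstack([cv2.resize(im[y-25:y+26,x-25:x+26],(260,260),interpolation=cv2.INTER_CUBIC) for x,y in((151,235),(257,254),(377,209))])
for i in range(3): cv2.circle(o,(i*260+130,130),90,(0,0,255),1)
cv2.imwrite("pics/crop.png",o)
E
```

```text
[0.5335 0.2003 0.1   ]
[0.4841 0.0081 0.1   ]
[ 0.5492 -0.2245  0.1   ]
[0.5373 0.1989 0.1   ]
[0.486  0.0059 0.1   ]
[ 0.5529 -0.2287  0.1   ]
[[ 0.255  0.919  0.302  0.081]
 [ 0.967 -0.242 -0.078  0.626]
 [ 0.001  0.312 -0.95   0.374]
 [ 0.     0.     0.     1.   ]]
```

View pics/crop.png

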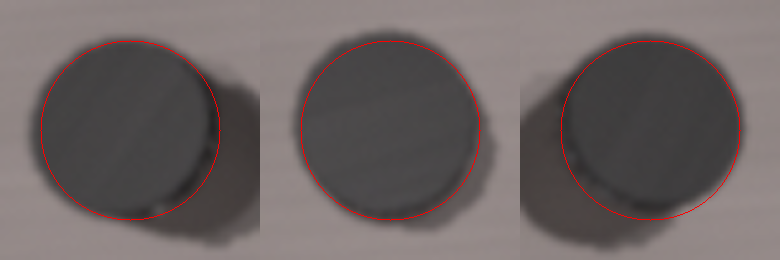

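The crops put the lid centres within about 1.5 px of my guesses. That gives L≈(0.536,0.202), M≈(0.485,0.007) and R≈(0.552,-0.228), with both cameras agreeing to a few mm. I'll turn the tool to yaw π/2, where a row is (dy, dx, -dz) and the fingers close along x, clear of the shaker and mill.

```bash

python3 -m inch '[[0,0,0,0,0,0.146,0],[0,0,0,0,0,0.146,0],[0,0,0,0,0,0.146,0],[0,0,0,0,0,0.146,0],[0,0,0,0,0,0.146,0]]' 60
python3 -m inch '[[0,0,0,0,0,0.146,0],[0,0,0,0,0,0.146,0],[0,0,0,0,0,0.146,0],[0,0,0,0,0,0.145,0]]'
python3 -m inch '[[-0.03,0.03,0,0,0,0,0],[-0.03,0.03,0,0,0,0,0],[-0.03,0.03,0,0,0,0,0],[-0.03,0.03,0,0,0,0,0],[-0.03,0.03,0,0,0,0,0]]'
python3 -m inch '[[-0.03,0.03,0,0,0,0,0],[-0.03,0.03,0,0,0,0,0],[-0.03,0.03,0,0,0,0,0],[-0.03,0.03,0,0,0,0,0],[0,0,0,0,0,0,0]]'
```

```text
clock: 1.15
position: [0.1593, 0.6043, 0.2313]
tool_rot: [-3.142, -0.0, 2.148]
force: [-0.8, -0.1, 0.3]
grip_width: 0.0851
finger_force: 0.0
clock: 1.55
position: [0.1593, 0.6044, 0.2314]
tool_rot: [-3.142, -0.0, 1.565]
force: [-0.3, -0.4, -0.1]
grip_width: 0.0855
finger_force: 0.0
clock: 2.05
position: [0.3103, 0.4531, 0.2315]
tool_rot: [3.141, -0.0, 1.571]
force: [1.2, 1.3, 0.6]
grip_width: 0.0855
finger_force: 0.0
clock: 2.55
position: [0.4332, 0.3297, 0.2317]
tool_rot: [3.14, 0.001, 1.564]
force: [-0.3, 0.5, -0.5]
grip_width: 0.0854
finger_force: 0.0
```

```bash

python3 -m inch '[[-0.032,0.026,0,0,0,0,0],[-0.032,0.026,0,0,0,0,0],[-0.032,0.026,0,0,0,0,0],[-0.032,0.025,0,0,0,0.007,0],[0,0,0,0,0,0,0]]'
python3 - <<'E'
from h import *
_,_,T=cam("wrist"); print(T.round(3))
im=save("wrist","w1.png")
K,d,_=cam("wrist")
import math
for z in (0.1,):
    P=np.array([[.536+.033*math.cos(t),.202+.033*math.sin(t),z] for t in np.linspace(0,6.28,60)])
    Ti=np.linalg.inv(T); p,_=cv2.projectPoints(P,cv2.Rodrigues(Ti[:3,:3])[0],Ti[:3,3],K,d)
    o=im[:,:,::-1].copy(); cv2.polylines(o,[p.astype(np.int32)],True,(0,0,255)); cv2.imwrite("pics/w1o.png",o)
for r in landmark_of("tin_left","wrist"): print(r, ray("wrist",r["xy"],0))
E
```

```text
clock: 3.05
position: [0.5351, 0.2014, 0.2316]
tool_rot: [3.14, 0.002, 1.557]
force: [-0.7, 0.3, 0.7]
grip_width: 0.0854
finger_force: 0.0
[[ 1.    -0.013 -0.002  0.536]
 [-0.013 -0.95  -0.313  0.283]
 [ 0.002  0.313 -0.95   0.374]
 [ 0.     0.     0.     1.   ]]
{'xy': [156.0, 135.0], 'score': 0.69} [0.4136 0.2352 0.    ]
{'xy': [257.2, 153.9], 'score': 0.55} [0.5352 0.2113 0.    ]
```

View pics/w1o.png

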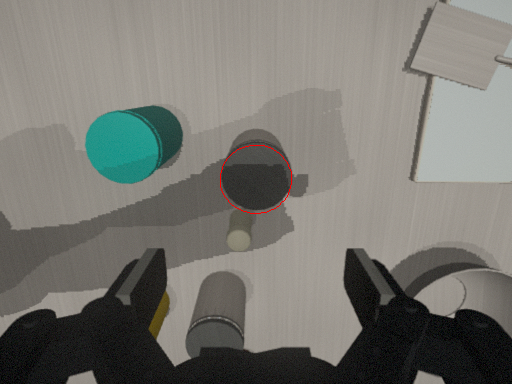

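The projected circle sits on the lid of the grey left tin (256,178), so the estimate is good to about 1 mm. Descending.

```bash

python3 -m inch '[[0,0.001,0.04,0,0,-0.014,0],[0,0,0.04,0,0,0,0],[0,0,0.04,0,0,0,0],[0,0,0.035,0,0,0,0],[0,0,0.028,0,0,0,0]]'
python3 -m inch '[[0,0,0,0,0,0,0],[0,0,0,0,0,0,0.5],[0,0,0,0,0,0,1],[0,0,0,0,0,0,1],[0,0,0,0,0,0,1]]' 60
python3 -m inch '[[0,0,0,0,0,0,1],[0,0,0,0,0,0,1],[0,0,0,0,0,0,1],[0,0,0,0,0,0,1]]' 60
```

```text
clock: 3.65
position: [0.532, 0.2077, 0.0463]
tool_rot: [-3.14, -0.0, 1.58]
force: [0.0, 0.2, 1.5]
grip_width: 0.0853
finger_force: 0.0
clock: 4.15
position: [0.5341, 0.2072, 0.0502]
tool_rot: [3.139, -0.002, 1.578]
force: [-1.9, 0.8, 10.4]
grip_width: 0.0655
finger_force: 67.8
clock: 4.55
position: [0.5341, 0.2072, 0.0502]
tool_rot: [3.14, -0.002, 1.578]
force: [-2.2, 0.9, 11.1]
grip_width: 0.0658
finger_force: 67.8
```

```bash

python3 -m inch '[[0,0,-0.005,0,0,0,1],[0,0,-0.015,0,0,0,1],[0,0,-0.02,0,0,0,1],[0,0,-0.02,0,0,0,1],[0,0,0,0,0,0,1]]'
for i in 1 2 ; do python3 -m inch '[[0,0,0,0,0,0,1],[0,0,0,0,0,0,1],[0,0,0,0,0,0,1],[0,0,0,0,0,0,1]]' | grep -E "pos|force|width|rot"; done
python3 - <<'E'
from h import *
f=[]
for i in range(6): grab_frame("side"); f.append(telemetry.observe()["force"][2])
print(np.round(f,2),np.mean(f), telemetry.observe()["moment"])
save("side","s1.png")
E
```

```text
clock: 5.05
position: [0.5348, 0.2068, 0.1119]
tool_rot: [3.137, -0.002, 1.578]
force: [0.6, -0.4, -1.6]
grip_width: 0.0655
finger_force: 67.1
position: [0.5331, 0.2062, 0.1078]
tool_rot: [-3.141, 0.0, 1.578]
force: [0.4, -0.7, -1.3]
grip_width: 0.0658
finger_force: 67.1
position: [0.5333, 0.2063, 0.1083]
tool_rot: [-3.142, 0.0, 1.578]
force: [-0.0, 1.2, -2.3]
grip_width: 0.0657
finger_force: 67.1
[-1.67 -2.24 -1.65 -2.02 -2.23 -1.84] -1.943647817130393 [0.00529612 0.01740711 0.02659304]
```

View pics/s1.png

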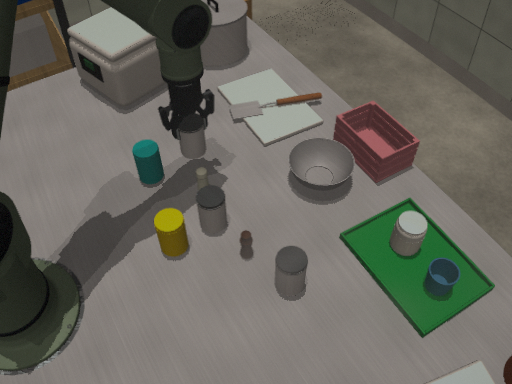

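The left tin is held upright in the gripper at (193,135) in the side view and weighs about 1.9 N, so it is light. Setting it down.

```bash

python3 -m inch '[[0,0,0.02,0,0,0,1],[0,0,0.02,0,0,0,1],[0,0,0.009,0,0,0,1],[0,0,0.004,0,0,0,1],[0,0,0,0,0,0,1]]'
python3 -m inch '[[0,0,0.002,0,0,0,1],[0,0,0.001,0,0,0,1],[0,0,0,0,0,0,1],[0,0,0,0,0,0,1]]'
```

```text
clock: 6.7
position: [0.5334, 0.2062, 0.0553]
tool_rot: [-3.141, 0.0, 1.578]
force: [-0.9, 0.5, -1.4]
grip_width: 0.0658
finger_force: 67.1
clock: 7.1
position: [0.5334, 0.2064, 0.0526]
tool_rot: [3.141, -0.0, 1.578]
force: [0.5, 0.5, -1.6]
grip_width: 0.0657
finger_force: 67.1
```

```bash

python3 -m inch '[[0,0,0.001,0,0,0,1],[0,0,0.001,0,0,0,1],[0,0,0,0,0,0,1],[0,0,0,0,0,0,1]]'
python3 -m inch '[[0,0,0.0005,0,0,0,1],[0,0,0,0,0,0,1],[0,0,0,0,0,0,1]]'
```

```text
clock: 7.5
position: [0.5333, 0.2063, 0.0503]
tool_rot: [-3.142, 0.0, 1.578]
force: [-0.7, 1.0, -1.7]
grip_width: 0.0656
finger_force: 67.3
clock: 7.8
position: [0.5334, 0.2063, 0.0502]
tool_rot: [3.142, -0.0, 1.578]
force: [-2.1, -0.5, 7.5]
grip_width: 0.0656
finger_force: 68.2
```

```bash

python3 -m inch '[[0,0,0,0,0,0,0],[0,0,0,0,0,0,0],[0,0,0,0,0,0,0],[0,0,0,0,0,0,0],[0,0,0,0,0,0,0]]'
python3 -m inch '[[0,0,-0.02,0,0,0,0],[0,0,-0.04,0,0,0,0],[0,0,-0.045,0,0,0,0],[0,0,-0.04,0,0,0,0],[0,0,-0.04,0,0,0,0]]'
python3 -m inch '[[-0.04,-0.01,0,0,0,0.007,0],[-0.04,-0.01,0,0,0,0,0],[-0.04,-0.01,0,0,0,0,0],[-0.04,-0.01,0,0,0,0,0],[-0.039,-0.008,0,0,0,0,0]]'
python3 -m inch '[[0,0,0,0,0,0,0],[0,0,0,0,0,0,0]]'
python3 - <<'E'
from h import *
_,_,T=cam("wrist"); im=save("wrist","w2.png")
K,d,_=cam("wrist"); o=im[:,:,::-1].copy(); Ti=np.linalg.inv(T); t=np.linspace(0,6.28,60)
for x,y,c in((.485,.007,(0,0,255)),(.5334,.2015,(0,255,0))):
    P=np.c_[x+.033*np.cos(t),y+.033*np.sin(t),0*t+.1]
    p,_=cv2.projectPoints(P,cv2.Rodrigues(Ti[:3,:3])[0],Ti[:3,3],K,d)
    cv2.polylines(o,[p.astype(np.int32)],True,c)
cv2.imwrite("pics/w2o.png",o)
E
```

```text
clock: 8.3
position: [0.5334, 0.2063, 0.0498]
tool_rot: [-3.142, 0.0, 1.578]
force: [-0.2, 0.5, -0.8]
grip_width: 0.0856
finger_force: 0.0
clock: 8.8
position: [0.5331, 0.2062, 0.2366]
tool_rot: [3.141, -0.0, 1.578]
force: [0.1, 0.2, -0.2]
grip_width: 0.0854
finger_force: 0.0
clock: 9.3
position: [0.4848, 0.0057, 0.235]
tool_rot: [3.141, -0.0, 1.571]
force: [1.0, -0.5, -0.4]
grip_width: 0.0854
finger_force: 0.0
clock: 9.5
position: [0.4856, 0.0066, 0.235]
tool_rot: [3.141, -0.0, 1.569]
force: [0.5, 1.3, 0.5]
grip_width: 0.0855
finger_force: 0.0
```

View pics/w2o.png

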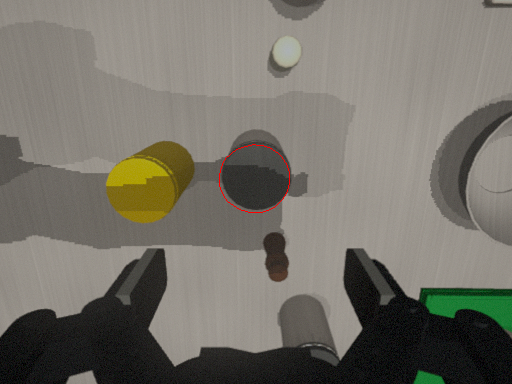

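The red circle matches the middle lid at (255,178), so the arm is centred. Descending and gripping.

```bash

python3 -m inch '[[0,0,0.035,0,0,0,0],[0,0,0.04,0,0,0,0],[0,0,0.04,0,0,0,0],[0,0,0.035,0,0,0,0],[0,0,0.028,0,0,0,0]]'
python3 -m inch '[[0,0,0.007,0,0,0,0],[0,0,0,0,0,0,0],[0,0,0,0,0,0,0.5],[0,0,0,0,0,0,1],[0,0,0,0,0,0,1]]' 60
python3 -m inch '[[0,0,0,0,0,0,1],[0,0,0,0,0,0,1],[0,0,0,0,0,0,1],[0,0,0,0,0,0,1]]' 60
```

```text
clock: 10.05
position: [0.4852, 0.0085, 0.0546]
tool_rot: [-3.14, -0.0, 1.573]
force: [0.7, 0.1, -0.3]
grip_width: 0.0854
finger_force: 0.0
clock: 10.55
position: [0.4866, 0.0076, 0.0515]
tool_rot: [3.139, -0.001, 1.571]
force: [-1.1, -0.1, 10.2]
grip_width: 0.0652
finger_force: 63.6
clock: 10.95
position: [0.4866, 0.0076, 0.0515]
tool_rot: [3.139, -0.001, 1.571]
force: [-0.3, 0.4, 10.7]
grip_width: 0.0656
finger_force: 63.6
```

```bash

python3 -m inch '[[0,0,-0.005,0,0,0,1],[0,0,-0.015,0,0,0,1],[0,0,-0.02,0,0,0,1],[0,0,-0.02,0,0,0,1],[0,0,0,0,0,0,1]]'
for i in 1 2 ; do python3 -m inch '[[0,0,0,0,0,0,1],[0,0,0,0,0,0,1],[0,0,0,0,0,0,1],[0,0,0,0,0,0,1]]' | grep -E "pos|force|width|rot"; done
python3 - <<'E'
from h import *
f=[]
for i in range(6): grab_frame("side"); f.append(telemetry.observe()["force"][2])
print(np.round(f,2),np.mean(f), telemetry.observe()["moment"])
save("side","s2.png")
E
```

```text
clock: 11.45
position: [0.4868, 0.0075, 0.1124]
tool_rot: [3.138, -0.001, 1.571]
force: [0.1, -0.4, -7.2]
grip_width: 0.0651
finger_force: 70.0
position: [0.4853, 0.0072, 0.1093]
tool_rot: [-3.141, 0.0, 1.571]
force: [0.6, -0.1, -6.1]
grip_width: 0.0652
finger_force: 70.0
position: [0.4856, 0.0072, 0.1098]
tool_rot: [-3.142, 0.0, 1.571]
force: [-1.0, -0.4, -5.4]
grip_width: 0.0654
finger_force: 70.0
[-6.17 -6.36 -5.62 -6.03 -5.28 -5.63] -5.847566882570017 [ 0.00561484 -0.03703863 -0.03789121]
```

View pics/s2.png

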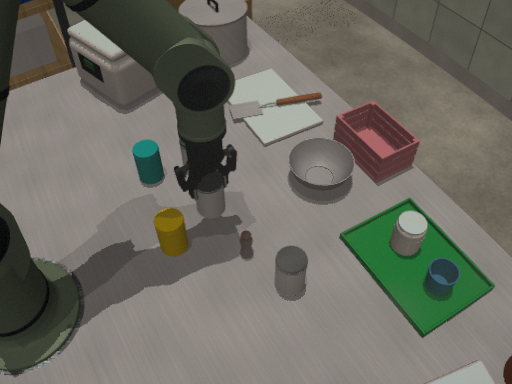

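The middle tin is held upright at (210,195) in the side view and weighs about 5.9 N, so it is probably the heaviest. I'll set it down and lift the right one.

```bash

python3 -m inch '[[0,0,0.02,0,0,0,1],[0,0,0.02,0,0,0,1],[0,0,0.009,0,0,0,1],[0,0,0.005,0,0,0,1],[0,0,0,0,0,0,1]]'
python3 -m inch '[[0,0,0.001,0,0,0,1],[0,0,0.001,0,0,0,1],[0,0,0,0,0,0,1],[0,0,0,0,0,0,1]]'
python3 -m inch '[[0,0,0.001,0,0,0,1],[0,0,0,0,0,0,1],[0,0,0,0,0,0,1]]'
```

```text
clock: 13.1
position: [0.4856, 0.0071, 0.0557]
tool_rot: [-3.141, 0.0, 1.571]
force: [-0.0, -0.5, -6.2]
grip_width: 0.0651
finger_force: 70.6
clock: 13.5
position: [0.4857, 0.0073, 0.054]
tool_rot: [3.141, -0.0, 1.571]
force: [0.6, 1.3, -7.1]
grip_width: 0.0654
finger_force: 70.6
clock: 13.8
position: [0.4856, 0.0073, 0.0528]
tool_rot: [-3.142, -0.0, 1.571]
force: [0.1, 0.4, -6.2]
grip_width: 0.0651
finger_force: 70.6
```

```bash

python3 -m inch '[[0,0,0.001,0,0,0,1],[0,0,0,0,0,0,1],[0,0,0,0,0,0,1]]'
python3 -m inch '[[0,0,0.0005,0,0,0,1],[0,0,0,0,0,0,1],[0,0,0,0,0,0,1]]'
```

```text
clock: 14.1
position: [0.4856, 0.0072, 0.0518]
tool_rot: [-3.141, 0.0, 1.571]
force: [0.2, -0.7, -5.6]
grip_width: 0.0653
finger_force: 70.6
clock: 14.4
position: [0.4857, 0.0072, 0.0515]
tool_rot: [3.141, -0.0, 1.571]
force: [-1.8, -1.1, 5.1]
grip_width: 0.065
finger_force: 71.3
```

```bash

python3 -m inch '[[0,0,0,0,0,0,0],[0,0,0,0,0,0,0],[0,0,0,0,0,0,0],[0,0,0,0,0,0,0],[0,0,0,0,0,0,0]]'
python3 -m inch '[[0,0,-0.02,0,0,0,0],[0,0,-0.04,0,0,0,0],[0,0,-0.045,0,0,0,0],[0,0,-0.04,0,0,0,0],[0,0,-0.04,0,0,0,0]]'
python3 -m inch '[[-0.04,0.011,0,0,0,0,0],[-0.04,0.011,0,0,0,0,0],[-0.04,0.011,0,0,0,0,0],[-0.04,0.011,0,0,0,0,0],[-0.04,0.011,0,0,0,0,0]]'
python3 -m inch '[[-0.035,0.011,0,0,0,0,0],[0,0,0,0,0,0,0],[0,0,0,0,0,0,0]]'
python3 - <<'E'
from h import *
_,_,T=cam("wrist"); im=save("wrist","w3.png")
K,d,_=cam("wrist"); o=im[:,:,::-1].copy(); Ti=np.linalg.inv(T); t=np.linspace(0,6.28,60)
P=np.c_[.552+.033*np.cos(t),-.228+.033*np.sin(t),0*t+.1]
p,_=cv2.projectPoints(P,cv2.Rodrigues(Ti[:3,:3])[0],Ti[:3,3],K,d)
cv2.polylines(o,[p.astype(np.int32)],True,(0,0,255))
cv2.imwrite("pics/w3o.png",o)
E
```

```text
clock: 14.9
position: [0.4856, 0.0072, 0.0513]
tool_rot: [3.142, 0.0, 1.571]
force: [1.3, 0.4, 0.7]
grip_width: 0.0854
finger_force: 0.0
clock: 15.4
position: [0.4854, 0.0071, 0.2381]
tool_rot: [3.141, 0.0, 1.571]
force: [0.8, 0.4, -0.8]
grip_width: 0.0853
finger_force: 0.0
clock: 15.9
position: [0.5408, -0.1943, 0.2363]
tool_rot: [3.142, -0.0, 1.571]
force: [0.3, 0.2, 0.1]
grip_width: 0.0855
finger_force: 0.0
clock: 16.2
position: [0.5513, -0.2284, 0.2359]
tool_rot: [-3.141, -0.0, 1.569]
force: [-0.9, 0.1, -0.1]
grip_width: 0.0852
finger_force: 0.0
```

View pics/w3o.png

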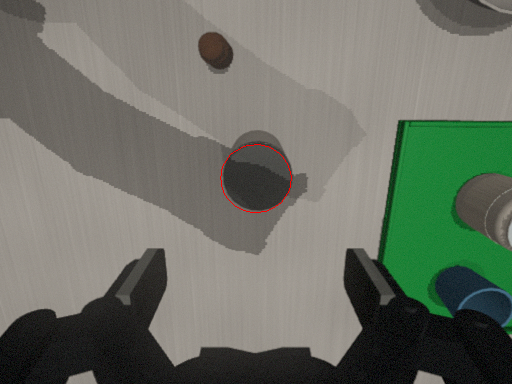

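The circle matches the right lid at (256,178). Descending.

```bash

python3 -m inch '[[0,0,0.035,0,0,0,0],[0,0,0.04,0,0,0,0],[0,0,0.04,0,0,0,0],[0,0,0.035,0,0,0,0],[0,0,0.028,0,0,0,0]]'
python3 -m inch '[[0,0,0.007,0,0,0,0],[0,0,0,0,0,0,0],[0,0,0,0,0,0,0.5],[0,0,0,0,0,0,1],[0,0,0,0,0,0,1]]' 60
python3 -m inch '[[0,0,0,0,0,0,1],[0,0,0,0,0,0,1],[0,0,0,0,0,0,1],[0,0,0,0,0,0,1]]' 60
python3 -m inch '[[0,0,-0.005,0,0,0,1],[0,0,-0.015,0,0,0,1],[0,0,-0.02,0,0,0,1],[0,0,-0.02,0,0,0,1],[0,0,0,0,0,0,1]]'
for i in 1 2 ; do python3 -m inch '[[0,0,0,0,0,0,1],[0,0,0,0,0,0,1],[0,0,0,0,0,0,1],[0,0,0,0,0,0,1]]' | grep -E "pos|force|width|rot"; done
python3 - <<'E'
from h import *
f=[]
for i in range(6): grab_frame("side"); f.append(telemetry.observe()["force"][2])
print(np.round(f,2),np.mean(f), telemetry.observe()["moment"])
save("side","s3.png")
E
```

```text
clock: 16.75
position: [0.5512, -0.2259, 0.0565]
tool_rot: [-3.141, -0.001, 1.573]
force: [1.6, -0.6, 0.2]
grip_width: 0.0852
finger_force: 0.0
clock: 17.25
position: [0.5527, -0.2278, 0.0534]
tool_rot: [3.139, 0.0, 1.571]
force: [-2.2, 0.3, 10.3]
grip_width: 0.0656
finger_force: 63.9
clock: 17.65
position: [0.5527, -0.2278, 0.0535]
tool_rot: [3.139, 0.0, 1.571]
force: [-1.0, 1.2, 10.2]
grip_width: 0.0657
finger_force: 63.9
clock: 18.15
position: [0.553, -0.2284, 0.1148]
tool_rot: [3.137, 0.001, 1.571]
force: [1.4, -0.3, -3.3]
grip_width: 0.0654
finger_force: 67.7
position: [0.5513, -0.2277, 0.1107]
tool_rot: [-3.141, -0.0, 1.571]
force: [0.3, -0.8, -2.5]
grip_width: 0.0658
finger_force: 67.7
position: [0.5516, -0.2278, 0.1113]
tool_rot: [-3.142, 0.0, 1.571]
force: [-0.9, -0.1, -3.1]
grip_width: 0.0659
finger_force: 67.7
[-2.59 -2.64 -3.32 -3.31 -3.18 -3.21] -3.0432034565134116 [-0.02467749  0.02170877 -0.08499694]
```

View pics/s3.png

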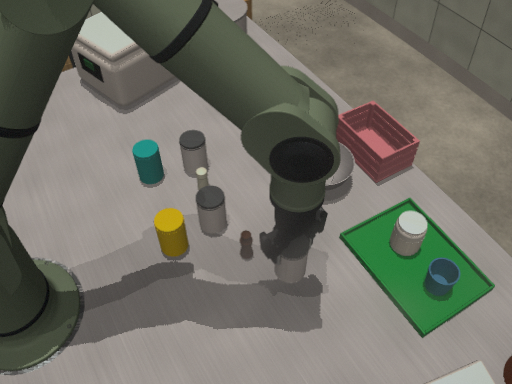

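The right tin weighs 3.0 N, so the middle one is the heaviest. In the picture the left (194,153) and middle (211,210) tins stand upright. Setting the right tin down.

```bash

python3 -m inch '[[0,0,0.02,0,0,0,1],[0,0,0.02,0,0,0,1],[0,0,0.009,0,0,0,1],[0,0,0.005,0,0,0,1],[0,0,0,0,0,0,1]]'
python3 -m inch '[[0,0,0.001,0,0,0,1],[0,0,0.001,0,0,0,1],[0,0,0,0,0,0,1],[0,0,0,0,0,0,1]]'
python3 -m inch '[[0,0,0.001,0,0,0,1],[0,0,0,0,0,0,1],[0,0,0,0,0,0,1]]'
```

```text
clock: 19.8
position: [0.5515, -0.2279, 0.0572]
tool_rot: [-3.141, 0.0, 1.571]
force: [-0.1, -0.5, -3.0]
grip_width: 0.0655
finger_force: 67.8
clock: 20.2
position: [0.5517, -0.2278, 0.0556]
tool_rot: [3.141, 0.0, 1.571]
force: [0.2, 0.2, -3.6]
grip_width: 0.0658
finger_force: 67.8
clock: 20.5
position: [0.5516, -0.2278, 0.0543]
tool_rot: [-3.142, 0.0, 1.571]
force: [-0.0, 0.1, -3.0]
grip_width: 0.0657
finger_force: 67.8
```

```bash

python3 -m inch '[[0,0,0.001,0,0,0,1],[0,0,0,0,0,0,1],[0,0,0,0,0,0,1]]'
python3 -m inch '[[0,0,0.0005,0,0,0,1],[0,0,0,0,0,0,1],[0,0,0,0,0,0,1]]'
```

```text
clock: 20.8
position: [0.5517, -0.2278, 0.0535]
tool_rot: [3.141, 0.0, 1.571]
force: [-1.1, 0.9, 2.0]
grip_width: 0.0653
finger_force: 68.2
clock: 21.1
position: [0.5518, -0.2278, 0.0534]
tool_rot: [3.141, -0.0, 1.571]
force: [-3.2, 2.2, 13.1]
grip_width: 0.0653
finger_force: 69.3
```

```bash

python3 -m inch '[[0,0,0,0,0,0,0],[0,0,0,0,0,0,0],[0,0,0,0,0,0,0],[0,0,0,0,0,0,0],[0,0,0,0,0,0,0]]'
python3 -m inch '[[0,0,-0.02,0,0,0,0],[0,0,-0.04,0,0,0,0],[0,0,-0.045,0,0,0,0],[0,0,-0.04,0,0,0,0],[0,0,-0.04,0,0,0,0]]'
python3 -m inch '[[0.04,-0.011,0,0,0,0,0],[0.04,-0.011,0,0,0,0,0],[0.04,-0.011,0,0,0,0,0],[0.04,-0.011,0,0,0,0,0],[0.04,-0.011,0,0,0,0,0]]'
python3 -m inch '[[0.035,-0.011,0,0,0,0,0],[0,0,0,0,0,0,0],[0,0,0,0,0,0,0]]'
```

```text
clock: 21.6
position: [0.5516, -0.2278, 0.0527]
tool_rot: [-3.141, 0.0, 1.571]
force: [0.4, -0.3, 0.8]
grip_width: 0.0851
finger_force: 0.0
clock: 22.1
position: [0.5514, -0.2278, 0.2396]
tool_rot: [3.141, 0.0, 1.571]
force: [0.5, -0.1, -0.2]
grip_width: 0.0856
finger_force: 0.0
clock: 22.6
position: [0.4959, -0.0263, 0.2379]
tool_rot: [3.141, -0.0, 1.571]
force: [1.4, 0.2, -0.1]
grip_width: 0.0855
finger_force: 0.0
clock: 22.9
position: [0.4856, 0.0078, 0.238]
tool_rot: [3.141, -0.0, 1.572]
force: [0.4, -1.0, -0.5]
grip_width: 0.0853
finger_force: 0.0
```

```bash

python3 -m inch '[[0,0,0.035,0,0,0,0],[0,0,0.04,0,0,0,0],[0,0,0.04,0,0,0,0],[0,0,0.035,0,0,0,0],[0,0,0.028,0,0,0,0]]'
python3 -m inch '[[0,0,0.009,0,0,0,0],[0,0,0,0,0,0,0],[0,0,0,0,0,0,0.5],[0,0,0,0,0,0,1],[0,0,0,0,0,0,1]]' 60
python3 -m inch '[[0,0,0,0,0,0,1],[0,0,0,0,0,0,1],[0,0,0,0,0,0,1],[0,0,0,0,0,0,1]]' 60
python3 -m inch '[[0,0,-0.005,0,0,0,1],[0,0,-0.02,0,0,0,1],[0,0,-0.025,0,0,0,1],[0,0,-0.03,0,0,0,1],[0,0,-0.03,0,0,0,1]]'
python3 -m inch '[[0,0,-0.03,0,0,0,1],[0,0,-0.03,0,0,0,1],[0,0,-0.02,0,0,0,1],[0,0,-0.01,0,0,0,1],[0,0,0,0,0,0,1]]'
python3 -m inch '[[0,0,0,0,0,0,1],[0,0,0,0,0,0,1],[0,0,0,0,0,0,1],[0,0,0,0,0,0,1],[0,0,0,0,0,0,1]]'
python3 -m inch '[[0,0,0,0,0,0,1],[0,0,0,0,0,0,1],[0,0,0,0,0,0,1],[0,0,0,0,0,0,1],[0,0,0,0,0,0,1]]'
python3 -c "from h import *; save('side','s4.png')"
```

```text
clock: 23.4
position: [0.4853, 0.0057, 0.0578]
tool_rot: [-3.141, 0.001, 1.569]
force: [1.3, 0.9, 0.3]
grip_width: 0.0851
finger_force: 0.0
clock: 23.9
position: [0.4864, 0.007, 0.0525]
tool_rot: [3.139, -0.0, 1.571]
force: [-2.8, -1.7, 9.3]
grip_width: 0.0653
finger_force: 64.2
clock: 24.3
position: [0.4864, 0.007, 0.0524]
tool_rot: [3.139, -0.0, 1.571]
force: [-2.9, -3.2, 9.1]
grip_width: 0.0653
finger_force: 64.2
clock: 24.8
position: [0.4853, 0.0072, 0.1627]
tool_rot: [3.141, -0.0, 1.571]
force: [1.2, 0.1, -5.4]
grip_width: 0.0653
finger_force: 69.6
clock: 25.3
position: [0.4859, 0.0074, 0.252]
tool_rot: [3.14, -0.001, 1.571]
force: [-0.0, 1.5, -6.7]
grip_width: 0.0648
finger_force: 69.6
clock: 25.8
position: [0.4855, 0.0072, 0.2505]
tool_rot: [-3.141, 0.0, 1.571]
force: [0.1, 0.1, -6.1]
grip_width: 0.0652
finger_force: 69.6
clock: 26.3
position: [0.4856, 0.0073, 0.2508]
tool_rot: [3.142, 0.0, 1.571]
force: [0.5, 0.7, -5.1]
grip_width: 0.0651
finger_force: 69.6
```

View pics/s4.png

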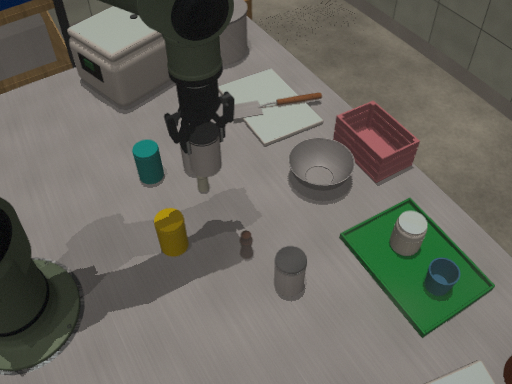

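The middle tin is held upright at (201,150) in the side view, about 0.2 m up and still. The right tin stands at (291,272). The left tin is hidden behind the held one, but the previous side picture showed it standing.

```bash
python3 -c "from h import *; print(bot.job_done())"
```

```text
the job is handed in; nothing more can be done
None
```

I handed the job in at about 26 s, holding the middle tin, the heaviest (about 5.9 N, against 1.9 N left and 3.0 N right), upright and still about 20 cm up; the left and right tins stand on the worktop, and no verdict came back.

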